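Find the rocking corner of the jig plate and set its shim

ROBOT

A 6-joint arm with a two-finger parallel gripper is mounted at the origin on a cart in front of the work surface, level with it; the furniture and walls round the work are solid. World frame = base frame: x ahead of the robot, y to its left, z up, the work surface at z = 0. Lengths are in mm, angles in rad, forces in N, time in s.
With the tool pointing down it reaches from about 275 to 750 mm from the base axis. Payload 10.2 kg.
Tool frame: the origin (TCP) lies at the very end of the fingers, on their centre line; the grasp point (between the pads) lies 19 mm behind it; z points along the fingers, y is the line along which they close (so a half turn about z gives the same grasp; the last joint's range is limited). The gripper opens to 85 mm and grips with 20 to 120 N. Pads are 22 mm wide; open, the fingers measure 114 mm over their backs; the gripper's body (76 mm by 85 mm) begins 54 mm behind the grasp point. The pads swing forward as they close: fully open they stand 13 mm farther back than shut.
Start: joints at [-1.349, 0.313, 1.498, -0, 1.331, -0.223], TCP at [225.884, -473.928, 231.294] pointing down, gripper open.
Joint ranges: [-2.94, 2.94], [-0.97, 2.17], [0.19, 2.56], [-1.23, 4.37], [0.02, 3.11], [-2.88, 2.88]. Speed limits (rad/s): [2.39, 2.39, 3.01, 3.14, 3.14, 3.14].

INTERFACE

Orientations are given as a unit quaternion [w, x, y, z].
In Python, from rig import ctrl, optics gives the robot as it stands. The module is installed in compiled form; this text tells all that it offers.
- The arm moves only by the shell command python3 -m handwheel 'ROWS' [FORCE]. ROWS is JSON, a list that holds one entry, the list of rows, each a list of 5 numbers: the gripper command: -1 is fully open, 1 is shut, values between are in proportion, then the shift along the world's x, y, z in units of 50 mm (1.0 is 50 mm), then the turn about the world's z in units of 8 degrees (1.0 is 8 degrees). In form: [[[gripper, tx, ty, tz, twist], ...]]. A call has 1 to 10 rows; each row shifts and turns the commanded pose from where the row before left it; what a row does not reach is not made up. A row lasts 1/10 s, in which the tool goes at most 50 mm and 8.59 degrees, less where a joint would pass 70% of its speed; a pose out of reach is approached as far as the arm can. A call is refused whole if a number of a shift passes 1 or a number of a turn 1, either way. A call with a gripper value outside its range is refused whole. The fingers move at their own pace and stop on an object; FORCE is the grip in N (left out, the last holds). Time passes only in rows, so rows that do not move let the fingers close. It gives the time, the measured TCP pose, the force, the opening and the grip force at its end, in the units of the state.
- ctrl.sense(): the state, without advancing time (a new reading comes with each control period).
- optics.capture(name): name is "scene" or "top"; returns a dict with "img" (400x640x3 uint8, blue, green, red), "K" (3x3 intrinsics, pixels), "R" (3x3) and "t" (3): a world point X has camera coordinates R X + t. Camera axes: x right, y down, z forward; pixel columns grow to the right and rows downward; lengths in mm; the calibration is good to about 2 mm. A picture is of the moment at which its call begins. There is no depth.
- ctrl.finish_job(): hands the job in; it is judged then, once.
The state is a dict: "time_s": time; "joints": joint angles; "dq": joint speeds; "tau": joint torques, N m; "eef_pos": TCP position; "ee_rot": TCP orientation; "force": force on the tool from outside, world axes, zero at the start; "wrist_torque": the same for the moment, N m; "grip_width": opening from 0.0 (shut) to 1.0 (fully open); "grip_force": force on a finger pad.
Only numpy, scipy, OpenCV 4.12 (cv2) and the standard library are available. Lean on these libraries where they do the work, as an engineer would, in place of code of your own. Each camera call takes 0.05 s, during which the arm holds its last target. There are 200 camera calls.

TASK

The drilling-jig plate rocks on one of its four feet. With your fingertips, press down on the plate's corners until you find the one that gives, then press the raised red-ended shim in front of that corner down until it lies flat, leaving the other three shims standing. Only press: do not pick up or shift the plate, and leave the other things on the bench alone.

Things in the scene. Friction and masses are not known exactly. Their poses are not given: they have to be found in the camera images.
- jig_plate: loose aluminium drilling-jig plate, I-shaped from above: two cross bars 36 (x) x 218 (y) mm at x = -60 and +60 mm, joined by a web 72 mm wide, all 12 mm thick, 0.9 kg; drill bushes stand 3 mm proud on the web. Top 52 mm above the bench. Origin: centre of its underside; +x to its rear (away from the robot), +y left, +z up. It lies on four steel feet, one under each cross bar end
- jig_base: fixed grey base plate, 222 x 240 x 10 mm, under feet and shims; origin on the bench below the plate's centre, axes as the plate's. Three feet are rigid; the fourth, elsewhere each time but alike to look at, gives: pressed above it with 3 N the corner starts to dip, at 7 N it has dipped 3.5 mm and stops (plate leaning about 0.03 rad); let go, it springs back
- corner_1 (a point): front left corner of the jig plate: the point of its top surface right above the foot, at x, y = (-0.060, +0.085) m in the plate's frame; free flat surface of 36 x 45 mm round it
- corner_2 (a point): front right corner of the jig plate: the point of its top surface right above the foot, at x, y = (-0.060, -0.085) m in the plate's frame; free flat surface of 36 x 45 mm round it
- corner_3 (a point): rear left corner of the jig plate: the point of its top surface right above the foot, at x, y = (+0.060, +0.085) m in the plate's frame; free flat surface of 36 x 45 mm round it
- corner_4 (a point): rear right corner of the jig plate: the point of its top surface right above the foot, at x, y = (+0.060, -0.085) m in the plate's frame; free flat surface of 36 x 45 mm round it
- tab_1 (a point): where to press the shim of the front left corner (corner_1) straight down: a point fixed to the base, 42 mm in front (-x) of that corner and 58 mm above the bench, on top of the raised shim. When the shim is flat its top is 23 mm above the bench here. The red end stands highest, about 61 mm above the bench
- tab_2 (a point): where to press the shim of the front right corner (corner_2) straight down: a point fixed to the base, 42 mm in front (-x) of that corner and 58 mm above the bench, on top of the raised shim. When the shim is flat its top is 23 mm above the bench here. The red end stands highest, about 61 mm above the bench
- tab_3 (a point): where to press the shim of the rear left corner (corner_3) straight down: a point fixed to the base, 42 mm in front (-x) of that corner and 58 mm above the bench, on top of the raised shim. When the shim is flat its top is 23 mm above the bench here. The red end stands highest, about 61 mm above the bench
- tab_4 (a point): where to press the shim of the rear right corner (corner_4) straight down: a point fixed to the base, 42 mm in front (-x) of that corner and 58 mm above the bench, on top of the raised shim. When the shim is flat its top is 23 mm above the bench here. The red end stands highest, about 61 mm above the bench
- shim_a (a joint): Each shim is a U-shaped brass lever, 34 mm wide, red at its end, hinged 20 mm above the bench below its corner and 60 mm long, pointing forward (-x) and up; 2 N turns it, it stays where left, and flat it carries its corner. Turn of one of the four like shims, rad: 0 = standing up, 0.70 = pressed flat (its stop). The letter does not tell the corner: shims change places from start to start
- shim_b (a joint): Turn of one of the four like shims, rad: 0 = standing up, 0.70 = pressed flat (its stop). Its corner changes from start to start
- shim_c (a joint): Turn of one of the four like shims, rad: 0 = standing up, 0.70 = pressed flat (its stop). Its corner changes from start to start
- shim_d (a joint): Turn of one of the four like shims, rad: 0 = standing up, 0.70 = pressed flat (its stop). Its corner changes from start to start
- bearing_11: loose steel ball bearing, 72 mm across, 17 mm high; origin under its centre
- by_tape_6: loose roll of yellow tape, 102 mm across, 24 mm high, left of the jig; origin under its centre
- jar_mid (a point): middle of a loose glass jar with a blue lid, 66 mm across, 93 mm high, left of the jig
- by_wood_block: loose pine offcut, 60 x 120 x 34 mm, right of the jig; origin under its centre
- by_nut_1: loose hexagon nut, 28 x 32 x 13 mm, right of the jig; origin under its centre
- by_bolt_3: loose steel bolt standing on its head, 24 mm across, 85 mm high, right of the jig; origin under its centre

How it is judged (in metres and radians):
On the way:
1. the corner that gives is pressed down with the fingers so that the plate leans more than 0.02 rad (angle between jig_plate's own z axis and vertical above 0.02 rad and contact force between the fingers and jig_plate above 1 N), for 0.1 s.
At the end, for the whole second after the job is handed in: The shim of the corner that gave is flat (within 0.08 rad of its stop), the other three shims still stand (turned less than 0.35 rad), and the plate lies level (within 0.012 rad), at rest, within 15 mm of where it was (value of joint shim_a above 0.62 rad and value of joint each of shim_b, shim_c, shim_d below 0.35 rad and angle between jig_plate's own z axis and vertical below 0.012 rad and distance of jig_plate from where it was at the start of the episode below 0.015 m and linear speed of jig_plate below 0.01 m/s); the robot touches nothing.
It fails at once if a shim of a firm corner is pressed down (more than 0.35 rad) (not (value of joint each of shim_b, shim_c, shim_d below 0.35 rad)).
It fails at once if the plate is lifted, tipped or shifted (more than 20 mm or 0.08 rad) (distance of jig_plate from where it was at the start of the episode above 0.02 m or angle between jig_plate's own z axis and vertical above 0.08 rad).
It fails at once if one of the other loose things is moved more than 20 mm (distance of any of bearing_11, by_tape_6, jar_mid, by_wood_block, by_nut_1, by_bolt_3 from where it was at the start of the episode above 0.02 m).
It also fails if it takes over 54 s, if anything falls off the work surface, if the arm or the gripper's body presses on something with over 40 N, if the wrist force passes 120 N, or if a joint passes its speed limit or range.

## Working session

There is one attempt and no reset: what is moved stays moved. The work goes in short steps, Python scripts to look and compute and a shell command to move; the robot and the scene stay as the last step left them, time stands still between calls to the robot, and variables do not carry over. Pictures are saved under pics/ and viewed, at most 10 in all, crops included, and the job is handed in when it is done.

```bash
mkdir -p pics; python3 - <<'E'
from rig import ctrl, optics
import cv2,json
s=ctrl.sense(); print(s)
for n in("top","scene"):
    c=optics.capture(n); cv2.imwrite(f"pics/{n}0.png",c["img"]); print(n,c["K"],c["R"],c["t"])
E
```

```text
{'time_s': 0.0, 'joints': array([-1.34937685e+00,  3.13469647e-01,  1.49847693e+00, -1.62539005e-05,
        1.33099410e+00, -2.23416019e-01]), 'dq': array([ 0.00160069, -0.00072333, -0.00018475,  0.00131703, -0.00109792,
       -0.00019817]), 'tau': array([-1.60467716e-04, -4.12263429e+01, -2.59737843e+01, -2.86165568e-04,
        4.12223657e-03, -2.25379033e-06]), 'eef_pos': array([ 225.82911382, -473.6473633 ,  230.71002397]), 'ee_rot': array([-6.74021016e-04,  9.75366324e-01,  2.20590296e-01, -7.22024364e-06]), 'force': array([ 0.20741763, -0.08391378,  0.22497102]), 'wrist_torque': array([ 0.02295931, -0.01594648, -0.02563667]), 'grip_force': 0.0, 'grip_width': 0.9998795580891824}
top [[447.94954494   0.         316.95359643]
 [  0.         447.94954494 193.75896149]
 [  0.           0.           1.        ]] [[-0.00285018 -0.99980339  0.01962301]
 [-0.99761918  0.00149073 -0.06894742]
 [ 0.06890461 -0.01977281 -0.99742729]] [ -81.01948631  517.91890254 1274.67873263]
scene [[420.70971644   0.         320.02980451]
 [  0.         420.70971644 203.9624884 ]
 [  0.           0.           1.        ]] [[ 0.59643223 -0.80266142  0.00179863]
 [-0.54064526 -0.40339058 -0.73822676]
 [ 0.59327169  0.43932981 -0.67455023]] [-349.64382274  318.55955214 1334.93918794]
```

View pics/top0.png

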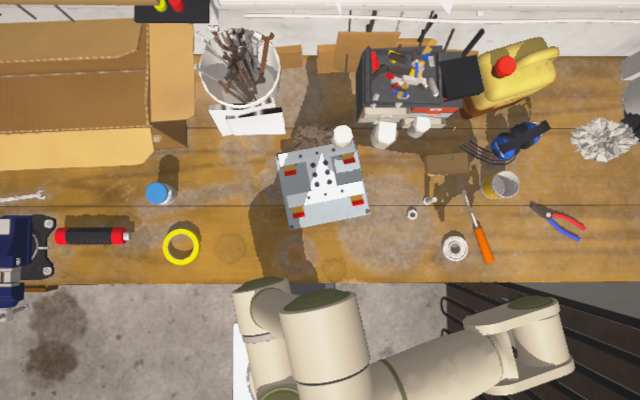

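View pics/scene0.png

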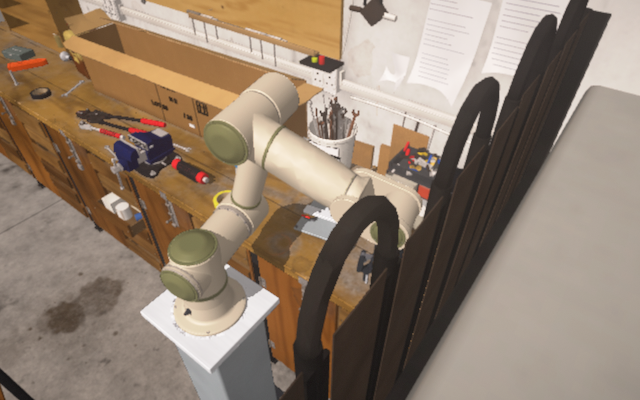

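The top view shows the jig at about (322,187), with red shim ends near (290,172), (348,158), (298,213) and (357,201). I'll zoom in on it.

```bash
python3 - <<'E'
import cv2
i=cv2.imread("pics/top0.png")[130:240,255:395]
cv2.imwrite("pics/z0.png",cv2.resize(i,None,fx=5.4,fy=5.4,interpolation=cv2.INTER_CUBIC))
E
```

```text
(no output)
```

View pics/z0.png

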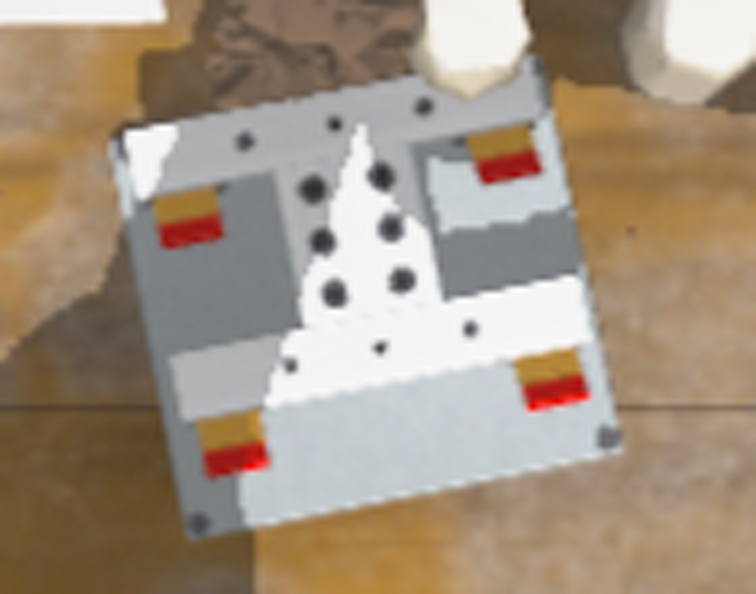

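```bash
cat > h.py <<'E'
import numpy as np
def ray(c,u,v,z):
    d=np.linalg.inv(c["K"])@[u,v,1]; o=-c["R"].T@c["t"]; d=c["R"].T@d
    return o+d*(z-o[2])/d[2]
E
python3 - <<'E'
from rig import optics,ctrl
from h import *
from scipy.optimize import least_squares
c=optics.capture("top")
px=np.array([[168,355],[182,420],[580,275],[592,338],[120,130],[540,65],[550,120]])/5.4+[255,130]
pl=np.array([[-42,109],[-78,109],[-42,-109],[-78,-109],[78,109],[78,-109],[42,-109]])
W=np.array([ray(c,*p,52)[:2] for p in px])
rot=lambda a:np.array([[np.cos(a),-np.sin(a)],[np.sin(a),np.cos(a)]])
f=lambda q:(pl@rot(q[2]).T+q[:2]-W).ravel()
r=least_squares(f,[450,0,0]);q=r.x;print(q,np.round(r.fun.reshape(-1,2),1))
for n,P in dict(c1=(-60,85),c2=(-60,-85),c3=(60,85),c4=(60,-85),t1=(-102,85),t2=(-102,-85),t3=(18,85),t4=(18,-85)).items():
    print(n,np.round(rot(q[2])@P+q[:2],1))
# red ends check at z=61
for p in [(190,232),(512,168),(236,460),(556,392)]:
    print(np.round(rot(q[2]).T@(ray(c,p[0]/5.4+255,p[1]/5.4+130,60)[:2]-q[:2]),1))
# height hypotheses of the white post
for z in(52,150,250):print(z,ray(c,343,136,z))
from scipy.spatial.transform import Rotation as Ro
s=ctrl.sense();w,x,y,zz=s["ee_rot"];print(Ro.from_quat([x,y,zz,w]).as_matrix())
E
```

```text
[ 5.71634215e+02 -9.46520227e+01  1.84218532e-01] [[ 0.4 -0.3]
 [-1.2  0.4]
 [-1.3  0.5]
 [-3.6 -0.2]
 [ 0.4 -3.7]
 [ 5.8  2.5]
 [-0.5  0.9]]
c1 [497.1 -22.1]
c2 [ 528.2 -189.2]
c3 [ 6.15e+02 -1.00e-01]
c4 [ 646.2 -167.2]
t1 [455.8 -29.8]
t2 [ 486.9 -196.9]
t3 [573.8  -7.8]
t4 [ 604.9 -174.9]
[17.9 86.3]
[ 20.  -84.5]
[-102.7   84.5]
[-98.8 -84.6]
52 [ 679.82772432 -155.97191459   52.        ]
150 [ 660.2383004  -148.22047199  150.        ]
250 [ 640.24909232 -140.31083669  250.        ]
[[ 9.02696739e-01  4.30277298e-01 -2.09485295e-04]
 [ 4.30277292e-01 -9.02696262e-01  9.54011324e-04]
 [ 2.21387822e-04 -9.51319677e-04 -9.99999523e-01]]
```

```bash
python3 -m handwheel '[[[1,0.67,0.63,0,-0.94],[1,0.67,0.63,0,-0.93],[1,0.67,0.63,0,0],[1,0.67,0.63,0,0],[1,0.67,0.63,0,0],[1,0.67,0.63,0,0],[1,0.67,0.63,0,0],[1,0.67,0.63,0,0],[1,0.67,0.63,0,0],[1,0,0,0,0]]]' 40
python3 - <<'E'
from rig import optics
import cv2,numpy as np
c=optics.capture("scene");i=c["img"][130:300,240:460]
t=optics.capture("top")["img"][90:240,230:430]
a=cv2.resize(i,None,fx=3.6,fy=3.6,interpolation=2)[:,:790]
cv2.imwrite("pics/s1.png",a[:600]);cv2.imwrite("pics/t1.png",cv2.resize(t,None,fx=4,fy=4,interpolation=2))
E
```

```text
time_s: 1.15
eef_pos: [529.9, -186.7, 230.7]
ee_rot: [-0.001, 0.996, 0.094, 0.0]
force: [0.1, -1.6, 0.3]
grip_width: 0.002
grip_force: 0.0
```

View pics/s1.png

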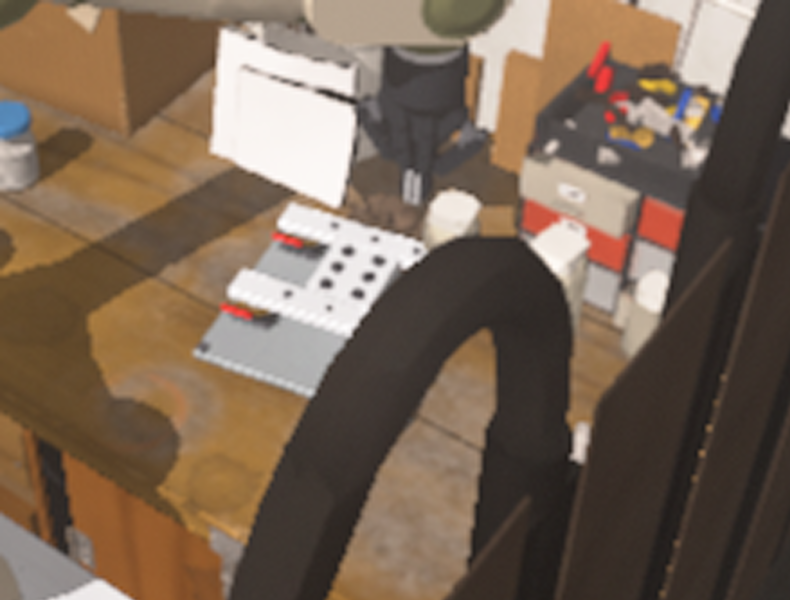

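View pics/t1.png

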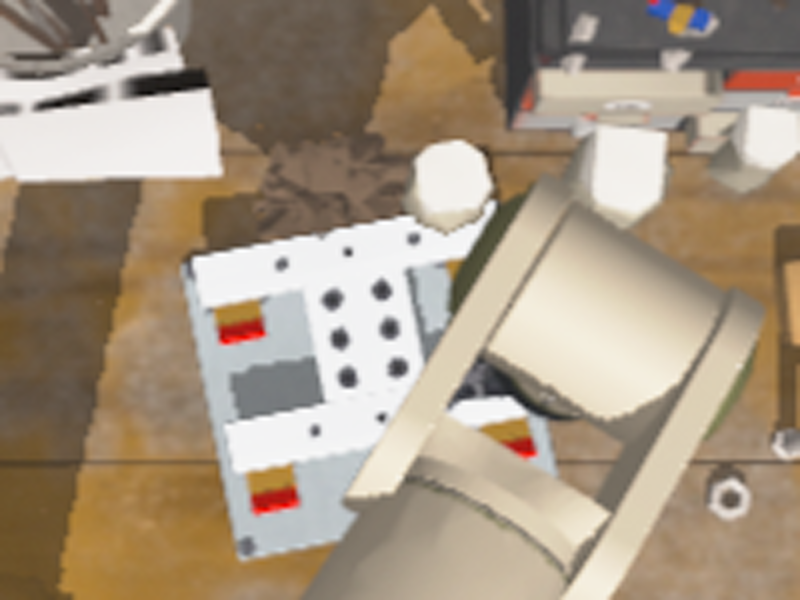

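```bash
python3 - <<'E'
from rig import optics
from h import *
import cv2
a=optics.capture("top");b=optics.capture("scene")
P=lambda c:c["K"]@np.c_[c["R"],c["t"]]
def tri(p,q):
    X=cv2.triangulatePoints(P(a),P(b),np.array(p,float),np.array(q,float));return (X[:3]/X[3]).ravel().round(1)
print("cup top",tri((343,132.5),(240+452/3.6,130+201/3.6)))
# plate rear left top corner, check
print("rl",tri((230+190/4,90+258/4),(240+285/3.6,130+207/3.6)))
for z in(52,80,110): print(z,ray(a,341,147.6,z),ray(a,343,125,z))
E
```

```text
cup top [ 676.5 -150.   111.5]
rl [626.6  31.7  45.1]
52 [ 646.55040761 -150.06403332   52.        ] [ 711.49217848 -156.1893209    52.        ]
80 [ 641.6948681  -147.98096661   80.        ] [ 705.18969702 -153.96977907   80.        ]
110 [ 636.49250434 -145.74910941  110.        ] [ 698.43703831 -151.59169854  110.        ]
```

The white cup behind the rear right corner is about 110 mm tall, which leaves little room there, so I'll start at corner 2.

```bash
python3 -m handwheel '[[[1,-0.03,-0.05,-0.9,0],[1,0,0,-0.9,0],[1,0,0,-0.9,0],[1,0,0,-0.7,0],[1,0,0,0,0]]]'
python3 -m handwheel '[[[1,0,0,-0.04,0],[1,0,0,-0.04,0],[1,0,0,0,0]]]'
python3 -m handwheel '[[[1,0,0,-0.04,0],[1,0,0,0,0]]]'
python3 -m handwheel '[[[1,0,0,-0.04,0],[1,0,0,0,0]]]'
```

```text
time_s: 1.85
eef_pos: [522.9, -192.7, 57.5]
ee_rot: [-0.003, 0.996, 0.091, -0.003]
force: [-0.7, -0.3, 0.2]
grip_width: 0.002
grip_force: 0.0
time_s: 2.15
eef_pos: [526.5, -193.6, 58.9]
ee_rot: [0.001, 0.996, 0.092, 0.001]
force: [-0.9, -0.1, -0.4]
grip_width: 0.003
grip_force: 0.0
time_s: 2.35
eef_pos: [526.0, -193.0, 55.7]
ee_rot: [0.0, 0.996, 0.092, 0.0]
force: [0.3, 0.4, -0.2]
grip_width: 0.003
grip_force: 0.0
time_s: 2.55
eef_pos: [525.8, -192.8, 53.1]
ee_rot: [-0.0, 0.996, 0.092, -0.0]
force: [0.3, 0.5, 0.6]
grip_width: 0.003
grip_force: 0.0
```

```bash
python3 -m handwheel '[[[1,0,0,-0.03,0],[1,0,0,0,0]]]' | sed -n 2,4p
python3 -m handwheel '[[[1,0,0,-0.03,0],[1,0,0,0,0]]]' | sed -n 2,4p
```

```text
eef_pos: [526.0, -193.0, 51.9]
ee_rot: [0.0, 0.996, 0.092, 0.0]
force: [-1.1, 0.4, 3.1]
eef_pos: [525.9, -193.1, 50.5]
ee_rot: [0.0, 0.996, 0.092, 0.0]
force: [-2.0, 0.0, 4.0]
```

```bash
python3 -m handwheel '[[[1,0,0,-0.03,0],[1,0,0,0,0]]]' | sed -n 2,4p
python3 -m handwheel '[[[1,0,0,-0.03,0],[1,0,0,0,0],[1,0,0,0,0]]]' | sed -n 2,4p
```

```text
eef_pos: [525.9, -193.2, 49.2]
ee_rot: [0.0, 0.996, 0.092, -0.0]
force: [-4.2, -0.4, 6.4]
eef_pos: [525.9, -193.2, 48.4]
ee_rot: [0.0, 0.996, 0.092, 0.0]
force: [-4.7, -0.7, 13.0]
```

Corner 2 dipped from about 52 to 48.5 mm at 3–7 N and then went hard, which matches the description. I'll test corner 1 as a comparison.

```bash
python3 -m handwheel '[[[1,0,0,0.3,0],[1,0,0,0.7,0],[1,-0.14,0.86,0,0],[1,-0.14,0.86,0,0],[1,-0.15,0.85,0,0],[1,-0.15,0.85,0,0],[1,0,0,-0.8,0],[1,0,0,0,0],[1,0,0,0,0]]]'|sed -n 2,4p
python3 -m handwheel '[[[1,0,0,-0.06,0],[1,0,0,0,0],[1,0,0,0,0]]]' | sed -n 2,4p
python3 -m handwheel '[[[1,0,0,-0.04,0],[1,0,0,0,0],[1,0,0,0,0]]]' | sed -n 2,4p
```

```text
eef_pos: [496.9, -22.2, 57.5]
ee_rot: [-0.0, 0.996, 0.092, -0.001]
force: [0.1, -0.1, -0.3]
eef_pos: [497.2, -22.5, 54.9]
ee_rot: [0.0, 0.996, 0.091, 0.0]
force: [-0.9, 0.2, 0.1]
eef_pos: [496.9, -22.0, 52.3]
ee_rot: [0.0, 0.996, 0.092, -0.0]
force: [0.2, -0.4, 1.0]
```

```bash
python3 -m handwheel '[[[1,0,0,-0.03,0],[1,0,0,0,0],[1,0,0,0,0]]]' | sed -n 2,4p
python3 -m handwheel '[[[1,0,0,-0.02,0],[1,0,0,0,0],[1,0,0,0,0]]]' | sed -n 2,4p
```

```text
eef_pos: [497.0, -22.0, 51.9]
ee_rot: [0.0, 0.996, 0.092, 0.0]
force: [-5.2, 1.2, 14.4]
eef_pos: [497.1, -22.0, 51.8]
ee_rot: [0.0, 0.996, 0.092, 0.0]
force: [-9.8, 0.0, 25.6]
```

Corner 1 is rigid (25 N with no dip), so the corner that gives is corner 2. Next I press its shim at tab_2.

```bash
python3 -m handwheel '[[[1,0,0,0.3,0],[1,0,0,0.7,0],[1,-0.05,-0.88,0,0],[1,-0.05,-0.88,0,0],[1,-0.05,-0.87,0,0],[1,-0.05,-0.87,0,0],[1,0,0,-0.5,0],[1,0,0,-0.2,0],[1,0,0,0,0],[1,0,0,0,0]]]'|sed -n 2,4p
python3 -m handwheel '[[[1,0,0,-0.1,0],[1,0,0,-0.1,0],[1,0,0,-0.1,0],[1,0,0,-0.1,0],[1,0,0,0,0]]]' | sed -n 2,4p
```

```text
eef_pos: [487.2, -196.2, 65.2]
ee_rot: [0.0, 0.996, 0.092, 0.0]
force: [-0.2, -0.5, -0.0]
eef_pos: [486.8, -196.7, 44.1]
ee_rot: [-0.0, 0.996, 0.092, -0.0]
force: [1.4, 0.3, 0.0]
```

```bash
python3 -m handwheel '[[[1,0,0,-0.1,0],[1,0,0,-0.1,0],[1,0,0,-0.1,0],[1,0,0,0,0],[1,0,0,0,0]]]' | sed -n 2,4p
```

```text
eef_pos: [486.8, -196.8, 29.6]
ee_rot: [-0.0, 0.996, 0.092, -0.0]
force: [-0.1, -0.2, -0.1]
```

```bash
python3 -m handwheel '[[[1,0,0,-0.08,0],[1,0,0,-0.04,0],[1,0,0,0,0],[1,0,0,0,0]]]' | sed -n 2,4p
python3 -m handwheel '[[[1,0,0,-0.04,0],[1,0,0,0,0],[1,0,0,0,0]]]' | sed -n 2,4p
```

```text
eef_pos: [486.8, -196.8, 23.7]
ee_rot: [-0.0, 0.996, 0.092, -0.0]
force: [0.0, 0.1, -0.8]
eef_pos: [487.0, -197.0, 22.9]
ee_rot: [0.0, 0.996, 0.092, 0.0]
force: [-3.9, 1.3, 12.9]
```

The shim met its stop at 22.9 mm with 13 N. I'll retract and take a look.

```bash
python3 -m handwheel '[[[1,0,0,-0.02,0],[1,0,0,0,0],[1,0,0,0.5,0],[1,0,0,1,0],[1,0,0,1,0],[1,0,0,1,0],[1,-0.5,-0.8,0,0],[1,-0.5,-0.8,0,0],[1,-0.5,-0.8,0,0],[1,-0.5,-0.8,0,0]]]' | sed -n 2,4p
python3 -m handwheel '[[[1,-0.5,-0.8,0,0],[1,-0.5,-0.8,0,0],[1,-0.5,-0.8,0,0],[1,0,0,0,0],[1,0,0,0,0]]]' | sed -n 1,4p
python3 - <<'E'
from rig import optics
import cv2
i=optics.capture("top")["img"][130:240,255:395]
cv2.imwrite("pics/z2.png",cv2.resize(i,None,fx=5.4,fy=5.4,interpolation=2))
E
```

```text
eef_pos: [385.7, -358.2, 195.9]
ee_rot: [0.0, 0.996, 0.092, 0.0]
force: [0.2, -0.8, 0.6]
time_s: 9.75
eef_pos: [311.4, -477.1, 195.4]
ee_rot: [-0.0, 0.996, 0.091, 0.0]
force: [0.7, 1.3, 0.1]
```

View pics/z2.png

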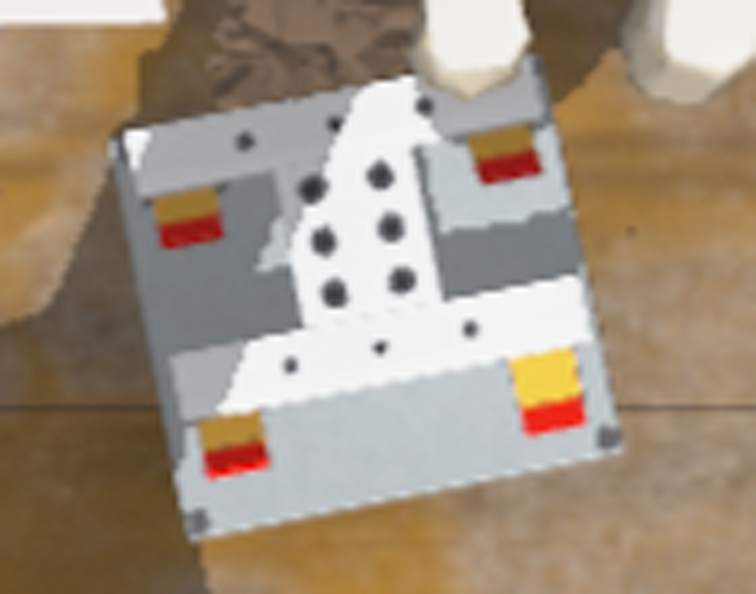

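The front right shim now lies flat: it is brighter and longer, with its red end at (553,417). The other three shims still stand and the plate hasn't moved.

```bash
python3 -c "
from rig import ctrl
print(ctrl.finish_job())"
```

```text
the job is handed in; nothing more can be done
None
```

Corner 2 (front right) is the one that gives: it dipped about 3.5 mm when pressed, while corner 1 stayed firm at 25 N and corners 3 and 4 were not pressed. I pressed its shim flat, the other three still stand, and I handed the job in at about 10 s; no verdict came back.

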